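# Wedge the painter's hand rest home on its dovetail way

## Task

The painter needs the hand rest set up at the banding wheel. Slide the yellow-tabbed safety catch fully aside to uncover the red release button, press the button all the way down so that the stop in the way drops, then push the hand rest along its tapered dovetail way, towards the wheel, until it wedges tight and home, its steel shoe level with the red-marked end of the jaws. Leave the painted bowl and the paint pots as they stand.

Things in the scene. Friction and masses are not known exactly. Their poses are not given: they have to be found in the camera images.
- fixture: Blue base plate fixed to the bench, 240 (its x) by 300 (its y) by 24 mm thick. Origin: under its middle, at bench height. Its +y axis points along the way towards the banding wheel: the rest and the catch both slide that way. Two aluminium jaws (the way) lie on its +x side, the grey release housing (top 50 mm above the bench) on its -x side.
- way_home (a point): Where the rest's origin lies when wedged home: on the dark floor of the way, 24 mm above the bench; axes as the fixture's, +y towards the wheel. The stretch of the way ahead of the rest is clear but for the orange stop.
- rest: Loose hand rest, about 0.6 kg: steel dovetail shoe 120 mm long, captive in the way, under a pale wooden block with cork pad, 60 mm wide, top 73 mm above its origin. Origin: middle of the shoe's underside; +y points along the way to the wheel. Starts 65 to 105 mm short of home, slides with 1 to 4 N, then wedges; a firm push of 15 to 20 N seats it and friction keeps it.
- catch (a joint): Travel of the safety catch, m: 0 = over the button, 0.050 = fully open (its stop), towards the fixture's +y. Starts at 0 to 0.006, slides with about 2 N and stays where it is left.
- catch_tab (a point): Middle of the top edge of the catch's upright yellow tab, 40 mm wide (fixture x), 12 mm thick (fixture y), 23 mm high, standing on a black sliding plate 56 x 44 x 5 mm; the tab's top is 90 mm above the bench. Moves with the catch.
- release (a joint): Travel of the release button, m: 0 = up, 0.008 = fully down. Needs 3 to 6 N and stays down once pressed; it lowers the orange stop flush into the base.
- release_top (a point): Middle of the top of the round red button, 32 mm across, 60 mm above the bench when up (10 mm above its housing), under the catch until that is slid aside. Guide rails stand 28 mm to either side (fixture x), with tops 8 mm above the button.
- wheel: Banding wheel fixed beyond the far end of the way: steel disc 200 mm across, top 90 mm above the bench. Origin: under its middle, at bench height.
- bowl: Freshly painted bowl, upside down on the wheel, 124 mm across, 68 mm high; origin at the middle of its rim plane. Not to be disturbed.
- red_tub: Open red plastic paint pot, 90 mm across, 55 mm high; origin under its middle. Stands on the bench at the fixture's far (+x) side or off its -y end; the three pots swap places. Not to be disturbed.
- purple_tub: Open purple paint pot, 96 mm across, 50 mm high; origin under its middle. On the bench as the red one. Not to be disturbed.
- paint_jar: Closed paint jar with a green cap, 56 mm across, 85 mm high; origin under its middle. On the bench as the pots. Not to be disturbed.
- rest_rear (a point): Point on the rest's rear face, where to push it along +y: 66 mm behind the rest's origin and 36 mm above it (60 mm above the bench). The face is a flat upright dark wood plate 60 mm wide, from 23 to 65 mm above the rest's origin.
- stop_top (a point): Middle of the top of the orange stop, 30 mm wide, 12 mm thick, standing 15 mm above the floor of the way. It holds the rest 50 mm short of home until the release button is pressed; then it drops flush below the floor.
- jaws: The two fixed aluminium dovetail jaws of the way. Same origin and axes as way_home. 20 mm high (tops 44 mm above the bench), from 170 mm before the origin to 60 mm beyond it along +y, narrowing 5 degrees a side towards +y, so the rest has side play until it wedges between them. Red marks on their tops show the far end, level with the shoe's front end when home.

How it is judged:
By the outcome, as a careful person would: the job done as asked, in the order asked, and still so for the second after the job is handed in, with the robot touching nothing.
It also fails if it takes over 50 s, if anything falls off the work surface, if the arm or the gripper's body presses on something with over 40 N, if the wrist force passes 120 N, or if a joint passes its speed limit or range.

## Robot

A 6-joint arm with a two-finger parallel gripper is mounted at the origin on the work surface. World frame = base frame: x ahead of the robot, y to its left, z up, the work surface at z = 0. Lengths are in m, angles in rad, forces in N, time in s.
With the tool pointing down it reaches from about 0.35 to 0.925 m from the base axis. Payload 6.4 kg.
Tool frame: the origin (TCP) lies between the finger pads; the fingertips stand ahead of it and the grasp point (between the pads) lies 8 mm behind it (env.tip_reach is the z of the fingertips in the tool frame, in m); z points along the fingers, y is the line along which they close (so a half turn about z gives the same grasp; the last joint's range is limited). The gripper opens to 94 mm and grips with 3 to 60 N. Pads are 16 mm wide; open, the fingers measure 119 mm over their backs; the gripper's body (75 mm by 177 mm) begins 78 mm behind the grasp point.
Start: joints at [-1.434, 0.245, 1.558, -0, 1.339, -0.174], TCP at [0.199, -0.619, 0.216] pointing down, gripper open.
Joint ranges: [-3.13, 3.13], [-1.02, 2.26], [0.13, 2.54], [-0.95, 4.09], [0.21, 2.88], [-2.74, 2.74]. Speed limits (rad/s): [2.57, 2.57, 3.14, 3.14, 3.14, 3.14].

## Interface

Orientations are given as a rotation vector (axis times angle).
In Python, from cell import telemetry, cams, hand_in, env gives the robot as it stands.
- The arm moves only by the tool play_rows, never from a script. Its arguments are lists of equal length, an entry for each row: "slide": the shift along the tool's x, y, z in mm, a list of three; "spin": the turn about the tool's z in rad; "jaw": the opening, from -1 (shut) to 1 (fully open). In form: {"slide": [[tx, ty, tz], ...], "spin": [spin, ...], "jaw": [jaw, ...]}. A call has exactly 10 rows; each row shifts and turns the commanded pose from where the row before left it, along the tool's axes as they then stand; what a row does not reach is not made up. A row lasts 1/10 s, in which the tool goes at most 50 mm and 8.59 degrees, less where a joint would pass 70% of its speed; a pose out of reach is approached as far as the arm can. A call with a gripper value outside its range is refused whole. The fingers move at their own pace and stop on an object; the grip force is fixed at half the most. Time passes only in rows, so rows that do not move let the fingers close, or fill a call up. It gives the time, the measured TCP pose, the force, the opening and the grip force at its end, in the units of the state.
- telemetry.observe(): the state, without advancing time (a new reading comes with each control period).
- cams.read_camera(name): name is "scene" or "top" or "wrist"; returns the picture (420x560x3 uint8, red, green, blue); there is no depth.
- cams.camera_params(name): a dict with "fovy" (degrees; the focal length in pixels is half the picture's height over the tangent of half this angle, whatever the lens; pixels are square), "cx", "cy" (the principal point, pixels), "pose" (4x4, takes a point from camera to world coordinates). Camera axes: x right, y down, z forward; pixel columns grow to the right and rows downward; lengths in m; the calibration is good to about 2 mm. A picture is of the moment at which its call begins: read the wrist's pose just before it. camera_params takes no time and is no camera call; for the wrist camera it gives the pose at the moment of the call.
- hand_in(): hands the job in; it is judged then, once.
The state is a dict: "time_s": time; "qpos": joint angles; "qd": joint speeds; "joint_efforts": joint torques, N m; "ee_pos": TCP position; "ee_rot": TCP orientation; "wrist_force": force on the tool from outside, world axes, zero at the start; "torque": the same for the moment, N m; "finger_gap": finger opening in m; "grasp_force": force on a finger pad.
Only numpy, scipy, OpenCV 4.12 (cv2) and the standard library are available. Lean on these libraries where they do the work, as an engineer would, in place of code of your own. Each camera call takes 0.05 s, during which the arm holds its last target. There are 200 camera calls.

## Working session

There is one attempt and no reset: what is moved stays moved. The work goes in short steps, Python scripts to look and compute and a tool call to move; the robot and the scene stay as the last step left them, time stands still between calls to the robot, and variables do not carry over. Pictures are saved under pics/ and viewed, at most 10 in all, crops included, and the job is handed in when it is done.

Besides the shell and the picture viewer there is one more tool, called as a command line: name --pt "numbers of a row" for each row, then --argument value for the rest. play_rows: Moves the arm, as the interface text tells. Its arguments: {"type":"object","properties":{"slide":{"type":"array","items":{"type":"array","items":{"type":"number"}}},"spin":{"type":"array","items":{"type":"number"}},"jaw":{"type":"array","items":{"type":"number"}}},"required":["slide","spin","jaw"]}

```bash
mkdir -p pics; ls; python3 - <<'E'
from cell import telemetry, cams, env
import cv2, numpy as np
s=telemetry.observe(); print({k:np.round(v,3).tolist() for k,v in s.items()}, env.tip_reach)
for n in("top","scene"):
    p=cams.camera_params(n); print(n,p)
    cv2.imwrite(f"pics/{n}0.png",cams.read_camera(n)[:,:,::-1])
E
```

```text
pics
{'time_s': 0.0, 'qpos': [-1.434, 0.246, 1.559, 0.0, 1.339, -0.174], 'qd': [0.0, -0.0, -0.0, -0.0, -0.0, 0.001], 'joint_efforts': [0.001, -41.583, -31.46, 0.068, 0.033, -0.0], 'ee_pos': [0.199, -0.618, 0.215], 'ee_rot': [-3.102, -0.486, -0.0], 'wrist_force': [-0.734, -0.115, 0.316], 'torque': [0.028, 0.006, 0.066], 'grasp_force': 0.0, 'finger_gap': 0.094} 0.011
top {'fovy': 51.29263990327612, 'cx': 274.5825825977766, 'cy': 210.1753795293766, 'pose': array([[-0.02606361, -0.99300706,  0.11514196,  0.49819893],
       [-0.99957737,  0.02737149,  0.00979218,  0.05211563],
       [-0.01287531, -0.11483808, -0.99330078,  1.04738697],
       [ 0.        ,  0.        ,  0.        ,  1.        ]])}
scene {'fovy': 53.25258097038421, 'cx': 281.382890418774, 'cy': 205.13766303414596, 'pose': array([[-0.26814745,  0.76274403, -0.58848831,  1.2661141 ],
       [ 0.96334585,  0.20731456, -0.17025111,  0.24865406],
       [-0.00785582, -0.61257017, -0.79037717,  0.98740435],
       [ 0.        ,  0.        ,  0.        ,  1.        ]])}
```

View pics/top0.png

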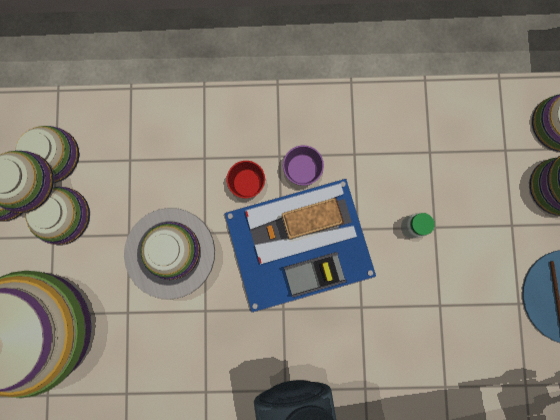

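View pics/scene0.png

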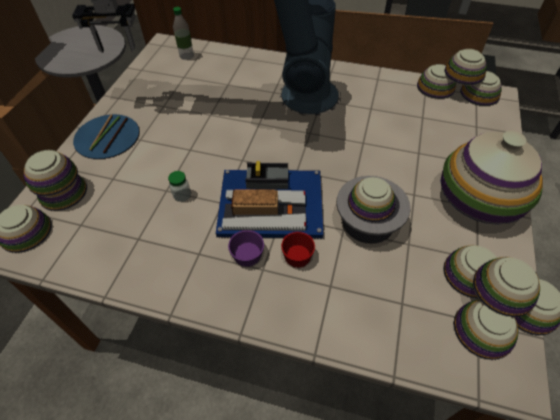

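The top view shows the plate corners at about (345,180), (375,275), (254,311) and (226,213). The wheel is to the left (+y), the yellow tab at (327,271), the cork at (313,218), the stop at (270,232), and the jar at (422,224). The scene view agrees with this layout.

```bash
cat > h.py <<'E'
import numpy as np, cv2
from cell import telemetry, cams, env
def ray(n,uv,z,p=None):
    p=p or cams.camera_params(n); f=210/np.tan(np.radians(p["fovy"]/2)); T=p["pose"]
    uv=np.atleast_2d(uv).astype(float)
    d=np.c_[(uv[:,0]-p["cx"])/f,(uv[:,1]-p["cy"])/f,np.ones(len(uv))]@T[:3,:3].T
    return (T[:3,3]+d*((z-T[2,3])/d[:,2])[:,None])
def mask(im,lo,hi,box):
    m=cv2.inRange(cv2.cvtColor(im,cv2.COLOR_RGB2HSV),np.array(lo),np.array(hi))
    k=np.zeros_like(m); x0,y0,x1,y1=box; k[y0:y1,x0:x1]=255; return m&k
def cent(m):
    c=max(cv2.findContours(m,0,1)[0],key=cv2.contourArea); M=cv2.moments(c)
    return np.array([M["m10"]/M["m00"],M["m01"]/M["m00"]]),cv2.contourArea(c),c
E
python3 - <<'E'
from h import *
np.set_printoptions(precision=4,suppress=True)
B={"top":(200,160,400,330),"scene":(205,155,340,245)}
for n in B:
    im=cv2.imread(f"pics/{n}0.png")[:,:,::-1].copy(); b=B[n]
    m=mask(im,(105,120,40),(125,255,255),b)
    m=cv2.morphologyEx(m,cv2.MORPH_OPEN,np.ones((3,3)))
    h=cv2.convexHull(cv2.findNonZero(m))
    w=ray(n,h[:,0],.024)[:,:2]
    (c,s,a)=cv2.minAreaRect((w*1000).astype(np.float32))
    print(n,"plate",np.array(c),s,a)
    print(cv2.boxPoints(((c),s,a)))
    for k,lo,hi,z in(("yellow",(22,120,90),(35,255,255),.09),("cork",(8,80,60),(20,190,255),.097),("orange",(5,200,100),(14,255,255),.039)):
        try:
            uv,A,cc=cent(mask(im,lo,hi,b)); r=cv2.minAreaRect((ray(n,cc[:,0],z)[:,:2]*1000).astype(np.float32)); print(k,uv,A,ray(n,uv,z),r)
        except Exception as e: print(k,e)
im=cv2.imread("pics/top0.png")[165:325,215:385]
cv2.imwrite("pics/crop.png",cv2.resize(im,None,fx=4,fy=3.7,interpolation=cv2.INTER_CUBIC))
E
```

```text
top plate [535.6554   7.0869] (236.9031219482422, 297.71868896484375) 14.395063400268555
[[ 383.9153  121.825 ]
 [ 457.9301 -166.5467]
 [ 687.3955 -107.6511]
 [ 613.3807  180.7206]]
yellow [327.0626 271.1495] 82.5 [[ 0.4732 -0.0486  0.09  ]] ((473.2768249511719, -48.52362060546875), (39.955387115478516, 11.924173355102539), 13.883792877197266)
cork [312.2547 218.121 ] 1453.5 [[ 0.5887 -0.0202  0.097 ]] ((588.7572021484375, -20.057640075683594), (58.86845779418945, 124.82589721679688), 14.83571720123291)
orange max() iterable argument is empty
scene plate [541.5878   5.3426] (238.055908203125, 296.01531982421875) 14.618701934814453
[[ 389.0582  118.5179]
 [ 463.768  -167.9145]
 [ 694.1174 -107.8327]
 [ 619.4075  178.5997]]
yellow [257.522  165.5786] 26.5 [[ 0.4752 -0.0513  0.09  ]] ((474.7767639160156, -51.531455993652344), (36.23270034790039, 8.841376304626465), 17.43006706237793)
cork [254.883  198.2261] 782.0 [[ 0.5991 -0.0192  0.097 ]] ((598.1347045898438, -20.63953399658203), (62.96754455566406, 123.42717742919922), 15.208901405334473)
orange [289.5    208.6583] 20.0 [[0.5661 0.0701 0.039 ]] ((565.4910888671875, 69.90609741210938), (25.074594497680664, 8.577288627624512), 15.000128746032715)
```

View pics/crop.png

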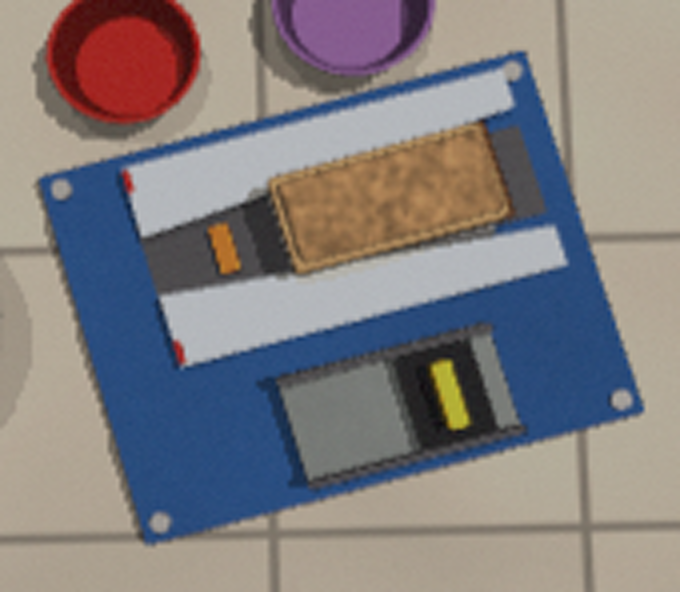

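The crop shows the stop ahead of the rest, the jaw ends marked red on the left, and the tab on the black plate at crop pixel (450,395). Fixture yaw is about 14.5°. Next I move to just behind the tab, staying high.

play_rows --pt "0 0 0" --pt "22 -24 0" --pt "22 -24 0" --pt "22 -24 0" --pt "22 -24 0" --pt "22 -24 0" --pt "22 -24 0" --pt "22 -24 0" --pt "22 -24 0" --pt "22 -24 0" --spin '[0.058,0,0,0,0,0,0,0,0,0]' --jaw '[-1,-1,-1,-1,-1,-1,-1,-1,-1,-1]'

```text
time_s: 1.1
ee_pos: [0.3368, -0.3587, 0.216]
ee_rot: [-3.116, -0.396, 0.0]
wrist_force: [1.0, 0.3, 0.4]
finger_gap: 0.0174
grasp_force: 0.0
```

play_rows --pt "21 -23 0" --pt "21 -23 0" --pt "21 -23 0" --pt "21 -23 0" --pt "21 -23 0" --pt "21 -23 0" --pt "21 -23 0" --pt "21 -23 0" --pt "21 -23 0" --pt "21 -23 0" --spin '[0,0,0,0,0,0,0,0,0,0]' --jaw '[-1,-1,-1,-1,-1,-1,-1,-1,-1,-1]'

```text
time_s: 2.1
ee_pos: [0.4825, -0.0836, 0.2161]
ee_rot: [-3.116, -0.396, 0.001]
wrist_force: [0.4, -0.7, -0.3]
finger_gap: 0.0004
grasp_force: 0.0
```

```bash
python3 - <<'E'
from h import *
np.set_printoptions(precision=4,suppress=True)
s=telemetry.observe(); print(s["time_s"],s["ee_pos"],s["ee_rot"],s["finger_gap"],s["wrist_force"])
p=cams.camera_params("wrist"); im=cams.read_camera("wrist"); cv2.imwrite("pics/w1.png",im[:,:,::-1]); print(p)
np.save("w1.npy",p,allow_pickle=True)
E
```

```text
2.1 [ 0.4825 -0.0836  0.2161] [-3.1163 -0.3962  0.0007] 0.0003564566618440141 [ 0.3812 -0.7118 -0.2772]
{'fovy': 61.541019481823945, 'cx': 279.5064454184744, 'cy': 205.20364902061303, 'pose': array([[ 0.2503, -0.9429, -0.2195,  0.5451],
       [-0.9682, -0.244 , -0.0558, -0.0678],
       [-0.001 ,  0.2265, -0.974 ,  0.3835],
       [ 0.    ,  0.    ,  0.    ,  1.    ]])}
```

View pics/w1.png

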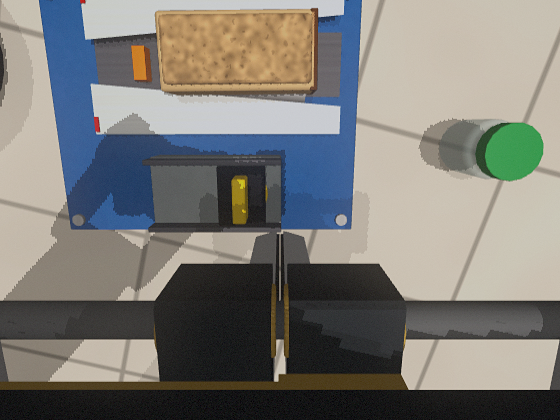

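The wrist view has the fixture square with the tool. The tab is at about (239,200), the cork at (236,50), the rear plate at x≈315, and the stop at (141,62).

```bash
python3 - <<'E'
from h import *
np.set_printoptions(precision=4,suppress=True)
p=np.load("w1.npy",allow_pickle=True).item(); im=cv2.imread("pics/w1.png")[:,:,::-1].copy()
a=np.radians(14.5); F=np.array([[np.cos(a),np.sin(a)],[-np.sin(a),np.cos(a)]])
t=np.array([.4825,-.0836])
def show(k,uv,z): w=ray("wrist",uv,z,p)[:,:2]; print(k,w[0],"fixture-axes rel tcp mm:",(1000*(w-t)@F.T))
uv,A,c=cent(mask(im,(22,120,70),(35,255,255),(200,160,300,230))); print(uv,A,cv2.boundingRect(c)); show("tab",uv,.09)
uv,A,c=cent(mask(im,(5,60,60),(22,200,255),(150,0,325,105))); print(uv,A,cv2.boundingRect(c)); show("cork",uv,.097)
print(cv2.minAreaRect((ray("wrist",c[:,0],.097,p)[:,:2]*1000).astype(np.float32)))
uv,A,c=cent(mask(im,(5,200,100),(14,255,255),(120,30,160,95))); show("stop",uv,.039)
show("plate corner hole -y",(341,220),.024);show("hole +y",(78,220),.024)
show("jaw end low",(97,132),.044)
show("rear top edge",[(316,10),(316,88)],.089)
show("housing -y edge",[(281,160),(281,225)],.05)
E
```

```text
[239.3866 199.2024] 678.5 (231, 176, 17, 48)
tab [ 0.4754 -0.0502] fixture-axes rel tcp mm: [[ 1.5234 34.1207]]
[237.4573  51.2017] 13194.0 (155, 8, 163, 87)
cork [ 0.5884 -0.0234] fixture-axes rel tcp mm: [[117.6386  31.8014]]
((587.32470703125, -23.367408752441406), (59.959136962890625, 121.20206451416016), 15.310439109802246)Traceback (most recent call last):
  File "<stdin>", line 10, in <module>
  File "h.py", line 13, in cent
    return np.array([M["m10"]/M["m00"],M["m01"]/M["m00"]]),cv2.contourArea(c),c
                     ~~~~~~~~^~~~~~~~~
ZeroDivisionError: float division by zero
```

play_rows --pt "1 0 22" --pt "0 0 22" --pt "0 0 22" --pt "0 0 22" --pt "0 0 22" --pt "0 0 20" --pt "0 -5 0" --pt "0 -10 0" --pt "0 -10 0" --pt "0 -10 0" --spin '[0,0,0,0,0,0,0,0,0,0]' --jaw '[-1,-1,-1,-1,-1,-1,-1,-1,-1,-1]'

```text
time_s: 3.15
ee_pos: [0.4749, -0.0504, 0.0876]
ee_rot: [3.115, 0.397, 0.003]
wrist_force: [0.0, -1.7, -0.6]
finger_gap: 0.0003
grasp_force: 1.0
```

play_rows --pt "0 -5 0" --pt "0 -5 0" --pt "0 -5 0" --pt "0 -3 0" --pt "0 -2 0" --pt "0 -2 0" --pt "0 -1 0" --pt "0 0 0" --pt "0 0 0" --pt "0 0 0" --spin '[0,0,0,0,0,0,0,0,0,0]' --jaw '[-1,-1,-1,-1,-1,-1,-1,-1,-1,-1]'

```text
time_s: 4.15
ee_pos: [0.4685, -0.0285, 0.0862]
ee_rot: [-3.116, -0.396, 0.001]
wrist_force: [-0.1, -1.6, 1.3]
finger_gap: 0.0005
grasp_force: 0.3
```

play_rows --pt "0 -2 0" --pt "0 -1 0" --pt "0 -1 0" --pt "0 -1 0" --pt "0 -1 0" --pt "0 -1 0" --pt "0 0 0" --pt "0 0 0" --pt "0 0 0" --pt "0 0 0" --spin '[0,0,0,0,0,0,0,0,0,0]' --jaw '[-1,-1,-1,-1,-1,-1,-1,-1,-1,-1]'

```text
time_s: 5.15
ee_pos: [0.467, -0.0217, 0.0865]
ee_rot: [-3.116, -0.396, -0.0]
wrist_force: [0.1, 0.4, -0.1]
finger_gap: 0.0002
grasp_force: 0.0
```

play_rows --pt "0 -1 0" --pt "0 -1 0" --pt "0 -1 0" --pt "0 -1 0" --pt "0 0 0" --pt "0 0 0" --pt "0 0 0" --pt "0 0 0" --pt "0 0 0" --pt "0 0 0" --spin '[0,0,0,0,0,0,0,0,0,0]' --jaw '[-1,-1,-1,-1,-1,-1,-1,-1,-1,-1]'

```text
time_s: 6.15
ee_pos: [0.4666, -0.0198, 0.0867]
ee_rot: [3.112, 0.397, 0.002]
wrist_force: [1.8, -9.4, -2.5]
finger_gap: 0.0008
grasp_force: 4.5
```

Stop felt (9 N). I'll back off, rise and look.

play_rows --pt "0 4 0" --pt "0 8 0" --pt "0 10 0" --pt "0 8 -10" --pt "0 0 -20" --pt "0 0 -25" --pt "0 0 -20" --pt "0 0 0" --pt "0 0 0" --pt "0 0 0" --spin '[0,0,0,0,0,0,0,0,0,0]' --jaw '[-1,-1,-1,-1,-1,-1,-1,-1,-1,-1]'

```text
time_s: 7.15
ee_pos: [0.4727, -0.0469, 0.1602]
ee_rot: [-3.116, -0.396, 0.003]
wrist_force: [-1.2, 0.5, -0.4]
finger_gap: 0.0004
grasp_force: 0.0
```

```bash
python3 - <<'E'
from h import *
np.set_printoptions(precision=4,suppress=True)
s=telemetry.observe(); t=s["ee_pos"][:2]; print(s["ee_pos"],s["wrist_force"])
p=cams.camera_params("wrist"); im=cams.read_camera("wrist").copy(); cv2.imwrite("pics/w2.png",im[:,:,::-1])
np.save("w2.npy",p,allow_pickle=True)
a=np.radians(14.5); F=np.array([[np.cos(a),np.sin(a)],[-np.sin(a),np.cos(a)]])
def show(k,uv,z): w=ray("wrist",uv,z,p)[:,:2]; print(k,w[0],"rel tcp mm:",(1000*(w-np.array(t))@F.T))
for k,lo,hi,z in(("tab",(22,120,70),(35,255,255),.09),("red",(0,150,60),(6,255,255),.06),("red2",(174,150,60),(180,255,255),.06)):
    m=mask(im,lo,hi,(0,0,560,300)); 
    for c in cv2.findContours(m,0,1)[0]:
        if cv2.contourArea(c)>60: M=cv2.moments(c); show(k+str(cv2.boundingRect(c)),(M["m10"]/M["m00"],M["m01"]/M["m00"]),z)
E
```

```text
[ 0.4727 -0.0469  0.1602] [-1.1845  0.5157 -0.3784]
tab(206, 185, 23, 61) [ 0.4639 -0.004 ] rel tcp mm: [[ 2.2438 43.7104]]
tab(258, 179, 55, 54) [ 0.4823 -0.0482] rel tcp mm: [[ 8.9798 -3.7328]]
red(266, 188, 39, 39) [ 0.474  -0.0504] rel tcp mm: [[ 0.3144 -3.7582]]
```

View pics/w2.png

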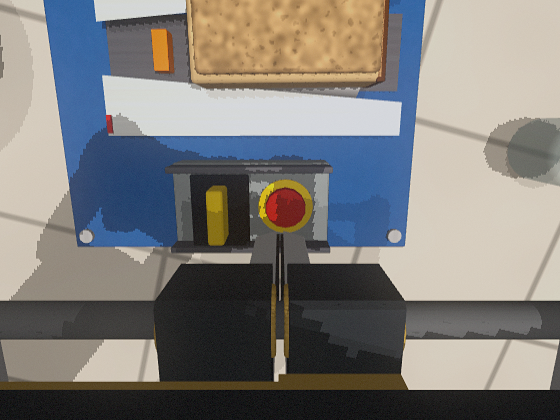

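The wrist view shows the red button uncovered at (285,207), with the catch plate clear to its left at (219,210). Next I press the button.

play_rows --pt "0 4 15" --pt "0 0 20" --pt "0 0 20" --pt "0 0 20" --pt "0 0 11" --pt "0 0 3" --pt "0 0 2" --pt "0 0 2" --pt "0 0 2" --pt "0 0 0" --spin '[0,0,0,0,0,0,0,0,0,0]' --jaw '[-1,-1,-1,-1,-1,-1,-1,-1,-1,-1]'

```text
time_s: 8.2
ee_pos: [0.475, -0.051, 0.0669]
ee_rot: [3.116, 0.396, 0.002]
wrist_force: [-0.3, 0.4, 0.4]
finger_gap: 0.0002
grasp_force: 0.1
```

play_rows --pt "0 0 1" --pt "0 0 1" --pt "0 0 1" --pt "0 0 0" --pt "0 0 0" --pt "0 0 0" --pt "0 0 0" --pt "0 0 0" --pt "0 0 0" --pt "0 0 0" --spin '[0,0,0,0,0,0,0,0,0,0]' --jaw '[-1,-1,-1,-1,-1,-1,-1,-1,-1,-1]'

```text
time_s: 9.2
ee_pos: [0.4747, -0.051, 0.0636]
ee_rot: [3.116, 0.396, 0.001]
wrist_force: [1.9, -0.3, 0.9]
finger_gap: 0.0005
grasp_force: 0.9
```

play_rows --pt "0 0 1" --pt "0 0 1" --pt "0 0 1" --pt "0 0 0" --pt "0 0 0" --pt "0 0 0" --pt "0 0 0" --pt "0 0 0" --pt "0 0 0" --pt "0 0 0" --spin '[0,0,0,0,0,0,0,0,0,0]' --jaw '[-1,-1,-1,-1,-1,-1,-1,-1,-1,-1]'

```text
time_s: 10.2
ee_pos: [0.4749, -0.051, 0.063]
ee_rot: [-3.116, -0.397, 0.002]
wrist_force: [-6.9, 3.1, 21.6]
finger_gap: 0.0002
grasp_force: 11.1
```

Button bottomed with 21 N. I rise, move behind the rest and look.

play_rows --pt "0 0 -15" --pt "0 0 -25" --pt "0 0 -25" --pt "0 0 -25" --pt "20 15 0" --pt "20 15 0" --pt "20 15 0" --pt "20 15 0" --pt "20 15 0" --pt "17 14 0" --spin '[0,0,0,0,0,0,0,0,0,0]' --jaw '[-1,-1,-1,-1,-1,-1,-1,-1,-1,-1]'

```text
time_s: 11.2
ee_pos: [0.6101, -0.1078, 0.1493]
ee_rot: [-3.115, -0.396, 0.004]
wrist_force: [-0.4, 0.9, -0.2]
finger_gap: 0.0005
grasp_force: 0.0
```

```bash
python3 - <<'E'
from h import *
np.set_printoptions(precision=4,suppress=True)
s=telemetry.observe(); t=s["ee_pos"][:2]; print(s["ee_pos"],s["wrist_force"])
a=np.radians(14.5); F=np.array([[np.cos(a),np.sin(a)],[-np.sin(a),np.cos(a)]])
p=cams.camera_params("wrist"); im=cams.read_camera("wrist").copy()
m=mask(im,(5,60,60),(22,200,255),(0,0,560,260)); uv,A,c=cent(m)
w=ray("wrist",c[:,0],.097,p)[:,:2]; f=1000*(w-np.array(t))@F.T; print("cork box rel",f.min(0),f.max(0),cv2.minAreaRect(f.astype(np.float32)))
tp=cams.read_camera("top").copy()[165:325,215:385]
out=np.vstack([cv2.resize(im,(400,300)),cv2.resize(tp,(400,300),interpolation=cv2.INTER_CUBIC)]); cv2.imwrite("pics/w3.png",out[:,:,::-1])
E
```

```text
[ 0.6101 -0.1078  0.1493] [-0.3687  0.9472 -0.2039]
cork box rel [-23.3363  24.6475] [ 38.5227 144.9846] ((7.5471038818359375, 84.68507385253906), (60.9168586730957, 120.59774017333984), 0.49748289585113525)
```

View pics/w3.png

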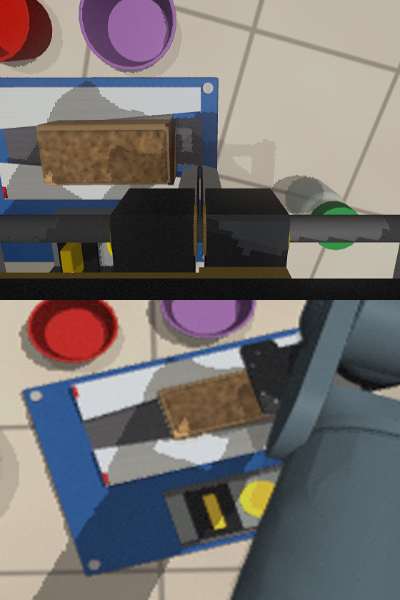

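The orange stop has dropped in both views. The cork's rear edge lies about 25 mm ahead of the TCP. I descend behind the rear plate and push.

play_rows --pt "3 3 15" --pt "0 0 20" --pt "0 0 20" --pt "0 0 20" --pt "0 0 12" --pt "0 0 0" --pt "0 -5 0" --pt "0 -5 0" --pt "0 -5 0" --pt "0 -5 0" --spin '[0,0,0,0,0,0,0,0,0,0]' --jaw '[-1,-1,-1,-1,-1,-1,-1,-1,-1,-1]'

```text
time_s: 12.3
ee_pos: [0.6093, -0.0905, 0.0645]
ee_rot: [3.115, 0.397, 0.003]
wrist_force: [-0.3, -2.7, 1.0]
finger_gap: 0.0003
grasp_force: 0.9
```

play_rows --pt "0 -5 0" --pt "0 -5 0" --pt "0 -5 0" --pt "0 -5 0" --pt "0 -5 0" --pt "0 -5 0" --pt "0 -4 0" --pt "0 -4 0" --pt "0 -4 0" --pt "0 -3 0" --spin '[0,0,0,0,0,0,0,0,0,0]' --jaw '[-1,-1,-1,-1,-1,-1,-1,-1,-1,-1]'

```text
time_s: 13.3
ee_pos: [0.5972, -0.0466, 0.0633]
ee_rot: [-3.116, -0.396, 0.0]
wrist_force: [0.9, -1.1, 0.8]
finger_gap: 0.0007
grasp_force: 0.8
```

```bash
python3 - <<'E'
from h import *
np.set_printoptions(precision=4,suppress=True)
s=telemetry.observe(); t=s["ee_pos"][:2]; print(s["ee_pos"],s["wrist_force"])
p=cams.camera_params("wrist"); np.save("w4.npy",p,allow_pickle=True); im=cams.read_camera("wrist").copy(); cv2.imwrite("pics/w4.png",im[:,:,::-1])
E
```

```text
[ 0.5972 -0.0466  0.0633] [ 0.9078 -1.0611  0.7612]
```

View pics/w4.png

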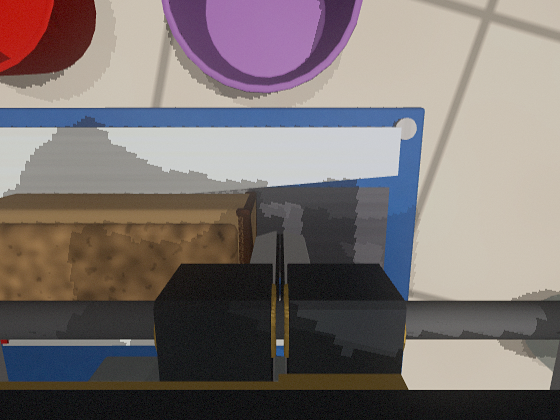

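play_rows --pt "0 -3 0" --pt "0 -3 0" --pt "0 -2 0" --pt "0 -2 0" --pt "0 -2 0" --pt "0 -1 0" --pt "0 -1 0" --pt "0 0 0" --pt "0 0 0" --pt "0 0 0" --spin '[0,0,0,0,0,0,0,0,0,0]' --jaw '[-1,-1,-1,-1,-1,-1,-1,-1,-1,-1]'

```text
time_s: 14.35
ee_pos: [0.5939, -0.0333, 0.0635]
ee_rot: [-3.116, -0.396, 0.0]
wrist_force: [0.2, 0.4, -0.0]
finger_gap: 0.0003
grasp_force: 0.0
```

```bash
python3 - <<'E'
from h import *
np.set_printoptions(precision=4,suppress=True)
w=ray("top",[(247.5,214.2),(260,260.1)],.044); print(w, w.mean(0)[:2]+138.5e-3*np.array([.2504,-.968]))
s=telemetry.observe();print(s["ee_pos"],s["wrist_force"])
E
```

```text
[[0.6069 0.1248 0.044 ]
 [0.5009 0.0982 0.044 ]] [ 0.5886 -0.0226]
[ 0.5939 -0.0333  0.0635] [ 0.2221  0.3936 -0.0347]
```

play_rows --pt "0 -2 0" --pt "0 -2 0" --pt "0 -1 0" --pt "0 -1 0" --pt "0 -1 0" --pt "0 -1 0" --pt "0 0 0" --pt "0 0 0" --pt "0 0 0" --pt "0 0 0" --spin '[0,0,0,0,0,0,0,0,0,0]' --jaw '[-1,-1,-1,-1,-1,-1,-1,-1,-1,-1]'

```text
time_s: 15.35
ee_pos: [0.5919, -0.0255, 0.0635]
ee_rot: [-3.116, -0.396, -0.0]
wrist_force: [0.4, -0.9, 0.3]
finger_gap: 0.0001
grasp_force: 0.2
```

play_rows --pt "0 -1 0" --pt "0 -1 0" --pt "0 -1 0" --pt "0 0 0" --pt "0 0 0" --pt "0 0 0" --pt "0 0 0" --pt "0 0 0" --pt "0 0 0" --pt "0 0 0" --spin '[0,0,0,0,0,0,0,0,0,0]' --jaw '[-1,-1,-1,-1,-1,-1,-1,-1,-1,-1]'

```text
time_s: 16.35
ee_pos: [0.5912, -0.0227, 0.0634]
ee_rot: [-3.116, -0.396, -0.0]
wrist_force: [0.5, -0.6, 0.4]
finger_gap: 0.0008
grasp_force: 0.2
```

play_rows --pt "0 -1 0" --pt "0 -1 0" --pt "0 0 0" --pt "0 0 0" --pt "0 0 0" --pt "0 0 0" --pt "0 0 0" --pt "0 0 0" --pt "0 0 0" --pt "0 0 0" --spin '[0,0,0,0,0,0,0,0,0,0]' --jaw '[-1,-1,-1,-1,-1,-1,-1,-1,-1,-1]'

```text
time_s: 17.35
ee_pos: [0.5907, -0.0208, 0.0635]
ee_rot: [-3.117, -0.396, -0.0]
wrist_force: [1.0, -1.9, 0.3]
finger_gap: 0.0004
grasp_force: 0.6
```

play_rows --pt "0 -1 0" --pt "0 -1 0" --pt "0 0 0" --pt "0 0 0" --pt "0 0 0" --pt "0 0 0" --pt "0 0 0" --pt "0 0 0" --pt "0 0 0" --pt "0 0 0" --spin '[0,0,0,0,0,0,0,0,0,0]' --jaw '[-1,-1,-1,-1,-1,-1,-1,-1,-1,-1]'

```text
time_s: 18.35
ee_pos: [0.5902, -0.0191, 0.0635]
ee_rot: [3.116, 0.396, 0.0]
wrist_force: [-1.1, -4.8, -1.1]
finger_gap: 0.0003
grasp_force: 2.4
```

play_rows --pt "0 -1 0" --pt "0 -1 0" --pt "0 0 0" --pt "0 0 0" --pt "0 0 0" --pt "0 0 0" --pt "0 0 0" --pt "0 0 0" --pt "0 0 0" --pt "0 0 0" --spin '[0,0,0,0,0,0,0,0,0,0]' --jaw '[-1,-1,-1,-1,-1,-1,-1,-1,-1,-1]'

```text
time_s: 19.35
ee_pos: [0.5902, -0.0191, 0.0635]
ee_rot: [3.113, 0.396, 0.001]
wrist_force: [0.4, -11.4, -2.8]
finger_gap: 0.0006
grasp_force: 5.8
```

play_rows --pt "0 -1 0" --pt "0 -1 0" --pt "0 -0.5 0" --pt "0 0 0" --pt "0 0 0" --pt "0 0 0" --pt "0 0 0" --pt "0 0 0" --pt "0 0 0" --pt "0 0 0" --spin '[0,0,0,0,0,0,0,0,0,0]' --jaw '[-1,-1,-1,-1,-1,-1,-1,-1,-1,-1]'

```text
time_s: 20.35
ee_pos: [0.5903, -0.0191, 0.0637]
ee_rot: [3.108, 0.396, 0.003]
wrist_force: [2.0, -20.6, -6.0]
finger_gap: 0.0006
grasp_force: 10.0
```

play_rows --pt "0 -0.5 0" --pt "0 0 0" --pt "0 0 0" --pt "0 3 0" --pt "0 5 0" --pt "0 12 0" --pt "0 0 -15" --pt "0 0 -30" --pt "0 0 -35" --pt "0 0 -35" --spin '[0,0,0,0,0,0,0,0,0,0]' --jaw '[-1,-1,-1,-1,-1,-1,-1,-1,-1,-1]'

```text
time_s: 21.35
ee_pos: [0.5939, -0.0329, 0.1808]
ee_rot: [-3.116, -0.396, -0.001]
wrist_force: [1.0, -0.1, -0.0]
finger_gap: 0.0003
grasp_force: 0.0
```

play_rows --pt "-15 20 0" --pt "-20 30 0" --pt "-20 30 0" --pt "-20 30 0" --pt "-20 30 0" --pt "-20 30 0" --pt "-20 20 0" --pt "0 0 0" --pt "0 0 0" --pt "0 0 0" --spin '[0,0,0,0,0,0,0,0,0,0]' --jaw '[-1,-1,-1,-1,-1,-1,-1,-1,-1,-1]'

```text
time_s: 22.35
ee_pos: [0.5113, -0.2501, 0.179]
ee_rot: [-3.116, -0.398, -0.001]
wrist_force: [0.0, -0.1, -0.5]
finger_gap: 0.0004
grasp_force: 0.0
```

```bash
python3 - <<'E'
from h import *
s=telemetry.observe();print(s["time_s"],s["ee_pos"],s["wrist_force"])
a=cams.read_camera("top"); b=cams.read_camera("scene")
A=cv2.resize(a[140:325,120:450],(790,400),interpolation=cv2.INTER_CUBIC)
cv2.imwrite("pics/end.png",A[:,:,::-1]); 
# pots, jar, bowl: before/after centroids in the top view
o=cv2.imread("pics/top0.png")[:,:,::-1].copy()
for k,lo,hi,bx in(("red",(0,150,60),(6,255,255),(220,150,270,205)),("purple",(130,60,60),(155,255,255),(275,140,330,195)),("jar",(55,120,60),(85,255,255),(405,205,440,242)),("bowl rim",(0,0,180),(60,90,255),(135,225,205,285)),("yellow",(22,120,90),(35,255,255),(280,250,340,300))):
    print(k,cent(mask(o,lo,hi,bx))[0],cent(mask(a.copy(),lo,hi,bx))[0])
E
```

```text
22.35 [ 0.51131861 -0.2501175   0.17895542] [ 0.04924561 -0.0762138  -0.49102692]
red [245.36655748 178.98003432] [245.380484   178.99032006]
purple [302.74063281 164.97502082] [302.74395329 164.97039199]
jar [422.48816568 223.74901381] [422.45894428 223.69892473]
bowl rim [163.88529672 249.50752879] [163.90363937 249.56989247]
yellow [327.06262626 271.14949495] [326.04275093 270.78004957]
```

View pics/end.png

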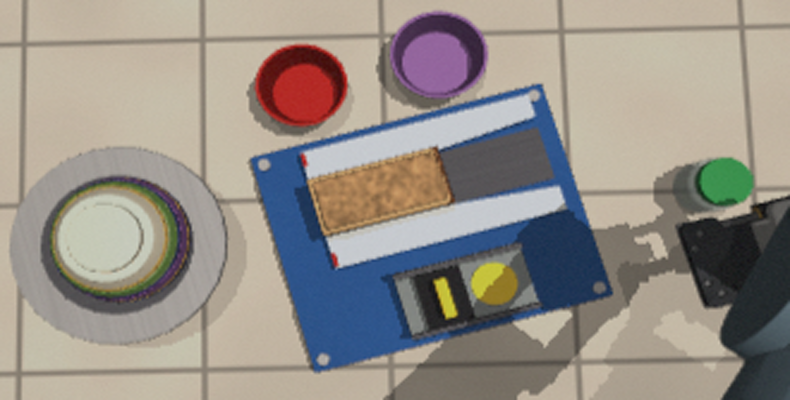

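The final view shows the rest at the red-marked ends at (318,205), the catch aside, the button down and the stop gone. The pots, jar and bowl are within 0.1 px of where they started.

```bash
python3 - <<'E'
from cell import hand_in
print(hand_in())
E
```

```text
the job is handed in; nothing more can be done
None
```

I slid the catch to its stop, pressed the button to the bottom so the stop dropped, and wedged the hand rest home with about 21 N, its front at the red marks; the bowl, pots and jar did not move, and the job is handed in at about 22 s.

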